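# Tip a box section over the step of a welding fixture and push it home

### The job

Slide the standing aluminium box section forward, still upright, until its foot is square against the step of the welding fixture, then push it high up so that it tips over the step and lies flat on the bed with its round boss facing up. Then push it along the bed until its end is fully home and square against the fence, without ramming the fence, and draw the hand away. Keep clear of the work light's bar over the step, and leave the flanged hub and the spray can alone.

Things in the scene. Friction and masses are not known exactly. Their poses are not given: they have to be found in the camera images.
- post: the box section: closed aluminium block 60 (x) by 100 (y) by 140 (z) mm, 0.4 to 0.8 kg, too wide to grip across y, standing before the step. Origin: centre of its foot; z runs up its length; x, through its 60 mm thickness, starts within 0.2 rad of the fixture's x. Pushed under 30 mm above the table it slides upright; pushed higher while away from the step it may topple early
- post_boss (a point): centre of the outer face of the round boss (36 mm diameter, 12 mm proud) on the section's -x wide face, 42 mm from its middle plane and 75 mm above its foot; 87 mm above the table when the section lies flat on the bed with the boss up
- post_top (a point): centre of the section's upper end (140 mm above the foot), the end that goes against the fence. Held by the step and pushed near this end, the section passes its balance at about 30 degrees and falls the rest by itself, its foot then hanging about 15 mm back over the step
- fixture: the fixture's bed: a fixed steel plate 230 mm long (x), 150 mm wide (y), 15 mm high, on the table. Its near edge is the 15 mm high step. Origin: on the table at the middle of the step's near edge; x runs away from the robot along the bed, y to the left across it, z up. At the start the section stands 15 to 40 mm before the step, within 8 mm of the centre line
- fence: fixed upright steel plate across the bed, 16 mm thick, 120 mm wide, 45 mm high, square to the bed; its place along the bed (155 to 175 mm from the step) differs each time. Origin: on the bed's top at the middle of its near face, the face the section must meet; axes as the fixture's
- lightbar: fixed work light over the step: a bar 40 mm (x) by 400 mm (y) whose underside is 263 mm above the table, on two posts 25 by 20 mm at y = +190 and -190 mm. Origin: on the table under the middle of the bar, 5 mm before the step; axes as the fixture's. It stands in the way of a hand that points straight down; a tool tilted about 40 degrees, with its tip leading away from the robot, passes under it
- hub: loose flanged steel hub, 100 mm diameter, 72 mm high, standing beside the fixture (bystander); origin at the centre of its underside
- can: loose spray can, 64 mm diameter, 150 mm high, standing beside the fixture (bystander); origin at the centre of its underside
Not all that is in view belongs to the job. Leave any brown look-alike of the post alone.

How it is judged:
By the outcome, as a careful person would: the job done as asked, in the order asked, and still so for the second after the job is handed in, with the robot touching nothing.
It also fails if it takes over 48 s, if anything falls off the work surface, if the arm or the gripper's body presses on something with over 40 N, if the wrist force passes 120 N, or if a joint passes its speed limit or range.

### The arm

A 7-joint arm with a two-finger parallel gripper is mounted at the origin on the work surface. World frame = base frame: x ahead of the robot, y to its left, z up, the work surface at z = 0. Lengths are in m, angles in rad, forces in N, time in s.
With the tool pointing down it reaches from about 0.4 to 0.925 m from the base axis. Payload 4.1 kg.
Tool frame: the origin (TCP) lies on the mounting face of the last link; the fingertips stand 173 mm ahead of it and the grasp point (between the pads) lies r.grip_point_offset ahead of it (r.grip_point_offset is the distance from the TCP to the grasp point, in m); z points along the fingers, y is the direction in which the jaws open and shut (so a half turn about z gives the same grasp; the last joint's range is limited). The gripper opens to 85 mm and grips with 20 to 120 N. Pads are 22 mm wide; open, the fingers measure 114 mm over their backs; the gripper's body (76 mm by 85 mm) begins 54 mm behind the grasp point. The pads swing forward as they close: fully open they stand 13 mm farther back than shut.
Start: joints at [1.1, 0.398, 0.045, 1.537, -0.019, 1.207, -0.051], TCP at [0.236, -0.606, 0.405] pointing down, gripper open.
Joint ranges: [-2.82, 2.82], [-0.49, 2.23], [-1.37, 1.46], [0, 2.46], [-1.36, 4.5], [0.23, 2], [-2.94, 2.94]. Speed limits (rad/s): [2.57, 2.57, 3.14, 3.14, 3.14, 3.14, 3.14].

### API

Orientations are given as a unit quaternion [x, y, z, w].
In Python, from rig import status, viewer, ticket, r gives the robot as it stands.
- The arm moves only by the tool send_rows, never from a script. Its arguments are lists of equal length, an entry for each row: "translation": the shift along the world's x, y, z in m, a list of three; "rot": the turn, a rotation vector about the world's x, y, z in degrees, a list of three. In form: {"translation": [[x, y, z], ...], "rot": [[rx, ry, rz], ...]}. A call has exactly 10 rows; each row is the pose to reach, as a shift and turn from the pose commanded when the call began; what a row does not reach only later rows make up. A row lasts 1/10 s, in which the tool goes at most 50 mm and 8.59 degrees, less where a joint would pass 70% of its speed; a pose out of reach is approached as far as the arm can. A call with a gripper value outside its range is refused whole. "hand" is the opening in per cent of the stroke, from 0 (shut) to 100 (fully open), set as the call begins (left out, the last holds). The fingers move at their own pace and stop on an object; "squeeze" is the grip in N (left out, the last holds). Time passes only in rows, so rows that repeat a pose let the fingers close, or fill a call up. It gives the time, the measured TCP pose, the force and the opening at its end, in the units of the state.
- status.read_state(): the state, without advancing time (a new reading comes with each control period).
- viewer.snapshot(name): name is "scene" or "top" or "wrist"; returns the picture (420x560x3 uint8, blue, green, red); there is no depth.
- viewer.camera_params(name): a dict with "camera_matrix" (3x3 intrinsics, pixels), "dist" ([k1, k2, p1, p2, k3] as OpenCV has them; the pictures are not rectified), "R" (3x3) and "t" (3): a world point X has camera coordinates R X + t; the wrist camera has in their place "T_tool_cam" (4x4, takes a point from camera to tool coordinates, whose origin is the TCP and whose axes are the flange's). Camera axes: x right, y down, z forward; pixel columns grow to the right and rows downward; lengths in m; the calibration is good to about 2 mm. A picture is of the moment at which its call begins: read the wrist's pose just before it. camera_params takes no time and is no camera call.
- ticket.finish_job(): hands the job in, once; it reports no verdict.
Trained networks look in the newest picture that a camera, given by its name, has taken for a name from the list of things; names that differ only in an ending like _2 or _b are one class to them, and where a whole thing is asked for, a point or a joint stands for the part that bears it (a point fixed in the world has none). Each returns a list of dicts, best first, with "score" (0 to 1); they miss things now and then, are a little off and sometimes report something else, mostly with a low value. They report only what shows in the picture. A call takes as long as a camera call. They do not tell look-alikes from the thing itself.
- viewer.boxes_of(camera, thing): "extent" ([centre column, centre row, width, height] in pixels, round what is visible of it).
The state is a dict: "time": time; "joints": joint angles; "joint_velocities": joint speeds; "tau": joint torques, N m; "tcp_pos": TCP position; "orientation": TCP orientation; "contact_force": force on the tool from outside, world axes, zero at the start; "ft_torque": the same for the moment, N m; "grip_width": finger opening in m.
Only numpy, scipy, OpenCV 4.12 (cv2) and the standard library are available. Lean on these libraries where they do the work, as an engineer would, in place of code of your own. Each camera call takes 0.05 s, during which the arm holds its last target. There are 200 camera calls.

## Working session

There is one attempt and no reset: what is moved stays moved. The work goes in short steps, Python scripts to look and compute and a tool call to move; the robot and the scene stay as the last step left them, time stands still between calls to the robot, and variables do not carry over. Pictures are saved under pics/ and viewed, about 8 in all and at most 12, crops included, and the job is handed in when it is done.

Besides the shell and the picture viewer there is one more tool, called after "Call:" by a JSON object that holds its "method" and its "body", one argument or row to a line. send_rows: Moves the arm, as the interface text tells. Its arguments: {"type":"object","properties":{"translation":{"type":"array","items":{"type":"array","items":{"type":"number"}}},"rot":{"type":"array","items":{"type":"array","items":{"type":"number"}}},"hand":{"type":"number"},"squeeze":{"type":"number"}},"required":["translation","rot"]}

```bash
mkdir -p pics; ls; python3 - <<'E'
from rig import status, viewer, ticket, r
import cv2,numpy as np
s=status.read_state()
print({k:np.round(v,3) for k,v in s.items()}, r.grip_point_offset)
for c in ["scene","top"]:
    im=viewer.snapshot(c); cv2.imwrite(f"pics/{c}0.png",im)
    p=viewer.camera_params(c)
    print(c,{k:np.round(v,3).tolist() for k,v in p.items()})
    for t in ["post","post_boss","fixture","fence","lightbar","hub","can"]:
        print(t,[(np.round(d["extent"]).tolist(),round(d["score"],2)) for d in viewer.boxes_of(c,t)])
E
```

```text
pics
{'time': np.float64(0.0), 'joints': array([ 1.1  ,  0.399,  0.045,  1.538, -0.019,  1.207, -0.051]), 'joint_velocities': array([-0.001,  0.001, -0.001, -0.001, -0.001,  0.001, -0.001]), 'tau': array([-0.0000e+00, -4.7512e+01,  1.3650e+00, -2.5423e+01,  1.2000e-02,
        9.0000e-03, -0.0000e+00]), 'tcp_pos': array([ 0.236, -0.605,  0.404]), 'orientation': array([ 0.983,  0.185, -0.   , -0.001]), 'contact_force': array([-0.046,  0.41 ,  0.153]), 'ft_torque': array([-0.022,  0.025,  0.02 ]), 'grip_width': np.float64(0.085)} 0.1547
scene {'camera_matrix': [[428.082, 0.0, 275.93], [0.0, 428.082, 204.682], [0.0, 0.0, 1.0]], 'dist': [0.009, 0.0, 0.0, 0.0, 0.0], 'R': [[-0.257, 0.966, 0.014], [0.73, 0.203, -0.652], [-0.633, -0.157, -0.758]], 't': [0.146, -0.352, 1.647]}
post [([329.0, 199.0, 42.0, 52.0], 0.94), ([264.0, 195.0, 39.0, 53.0], 0.77), ([314.0, 154.0, 36.0, 42.0], 0.66), ([303.0, 268.0, 45.0, 66.0], 0.56)]
post_boss [([316.0, 156.0, 36.0, 35.0], 0.97), ([263.0, 198.0, 43.0, 58.0], 0.88), ([305.0, 268.0, 45.0, 65.0], 0.82), ([326.0, 200.0, 41.0, 53.0], 0.56)]
fixture [([256.0
[... 333 characters left out ...]
ist': [-0.174, 0.0, 0.0, 0.0, 0.0], 'R': [[0.026, -1.0, -0.003], [-0.993, -0.025, -0.116], [0.116, 0.006, -0.993]], 't': [-0.006, 0.579, 1.511]}
post [([252.0, 152.0, 45.0, 42.0], 0.74), ([306.0, 226.0, 38.0, 31.0], 0.73), ([265.0, 289.0, 38.0, 42.0], 0.7), ([244.0, 238.0, 46.0, 37.0], 0.59)]
post_boss [([251.0, 153.0, 38.0, 41.0], 0.78), ([264.0, 287.0, 36.0, 43.0], 0.7), ([307.0, 226.0, 42.0, 24.0], 0.59), ([245.0, 239.0, 41.0, 38.0], 0.56)]
fixture [([318.0, 191.0, 157.0, 109.0], 0.9)]
fence [([329.0, 154.0, 35.0, 23.0], 0.61), ([308.0, 228.0, 39.0, 30.0], 0.49)]
lightbar [([316.0, 207.0, 156.0, 67.0], 0.81)]
hub [([436.0, 195.0, 38.0, 32.0], 0.67)]
can [([157.0, 188.0, 32.0, 30.0], 0.7)]
```

```bash
python3 - <<'E'
import cv2
a=cv2.imread("pics/top0.png")[110:320,130:470]; cv2.imwrite("pics/top0c.png",cv2.resize(a,None,fx=2.3,fy=2.3,interpolation=cv2.INTER_CUBIC))
a=cv2.imread("pics/scene0.png")[90:320,90:460]; cv2.imwrite("pics/scene0c.png",cv2.resize(a,None,fx=2.1,fy=2.1,interpolation=cv2.INTER_CUBIC))
E
```

```text
(no output)
```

View pics/top0c.png

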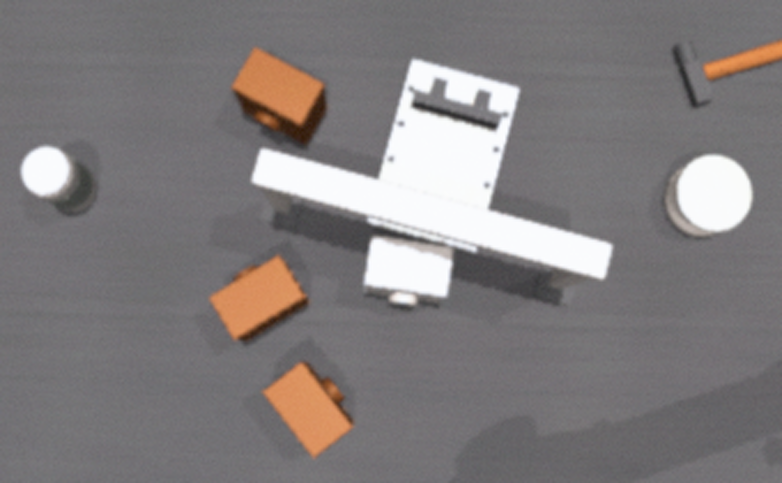

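View pics/scene0c.png

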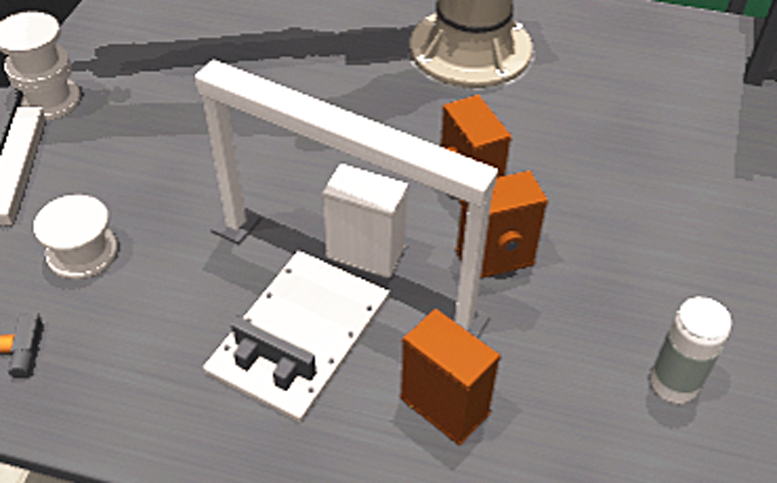

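The aluminium section is at top pixel (307,226), with its boss at (305,240) on the robot side. The brown look-alikes are at (252,152), (244,238) and (265,289). The hub is at (438,195), the can at (155,186), and the fence at about (328,155). I'll fit the poses next and check them with an overlay.

```bash
cat > h.py <<'E'
import numpy as np, cv2
from scipy.optimize import least_squares
def project(p,X):
    return cv2.projectPoints(np.asarray(X,float),cv2.Rodrigues(np.array(p["R"]))[0],np.array(p["t"]),np.array(p["camera_matrix"]),np.array(p["dist"]))[0][:,0]
def onplane(p,uv,z):
    n=cv2.undistortPoints(np.array(uv,float)[:,None],np.array(p["camera_matrix"]),np.array(p["dist"]))[:,0]
    R=np.array(p["R"]);C=-R.T@np.array(p["t"]); d=np.c_[n,np.ones(len(n))]@R
    return C+d*((z-C[2])/d[:,2])[:,None]
def place(q,L):
    c,s=np.cos(q[2]),np.sin(q[2]); L=np.atleast_2d(np.array(L,float))
    return np.c_[q[0]+c*L[:,0]-s*L[:,1],q[1]+s*L[:,0]+c*L[:,1],L[:,2]]
E
python3 - <<'E'
from rig import viewer
from h import *
p=viewer.camera_params("top")
f=lambda c:[[130+u/2.3,110+v/2.3] for u,v in c]
uv=f([(412,60),(519,88),(368,217),(477,248)])
L=[[.23,.075,.015],[.23,-.075,.015],[0,.075,.015],[0,-.075,.015]]
print(onplane(p,uv,.015).round(4))
s=least_squares(lambda q:(project(p,place(q,L))-uv).ravel(),[.6,0,0]);F=s.x;print("fix",F,s.fun.round(1))
uv2=f([(373,238),(453,250),(447,299),(364,287)])
L2=[[.03,.05,.14],[.03,-.05,.14],[-.03,-.05,.14],[-.03,.05,.14]]
s=least_squares(lambda q:(project(p,place(q,L2))-uv2).ravel(),[.5,0,0]);P=s.x;print("post",P,s.fun.round(1))
ft=onplane(p,f([(413,107),(497,128)]),.06);print("fence top near edge?",ft)
def infix(X):
    c,s_=np.cos(F[2]),np.sin(F[2]);d=np.array(X)[...,:2]-F[:2];return np.c_[d@[c,s_],d@[-s_,c]]
print(infix(ft),infix(P[None]),P[2]-F[2])
for n,u,z in (("hub",(436,195),.072),("can",(150,183),.15),("b1",(252,146),.14),("b2",(242,240),.14),("b3",(264,288),.14)):print(n,onplane(p,[u],z).round(3))
np.savez("fit.npz",F=F,P=P)
out=[]
for cam,(x0,y0,w,h,k) in {"top":(235,120,150,130,5),"scene":(185,160,150,130,5)}.items():
    pp=viewer.camera_params(cam);im=cv2.imread(f"pics/{cam}0.png")
    im=cv2.resize(im[y0:y0+h,x0:x0+w],None,fx=k,fy=k,interpolation=cv2.INTER_CUBIC)
    def poly(X,col):
        q=((project(pp,X)-[x0,y0]+.5)*k-.5);cv2.polylines(im,[np.int32(q*16)],True,col,1,cv2.LINE_AA,4)
    poly(place(F,np.array(L)[[0,1,3,2]]),(0,0,255))
    poly(place(P,L2),(0,160,0)); poly(place(P,np.array(L2)*[1,1,0]),(255,0,255))
    for fx in (.155,.165,.175): poly(place(F,[[fx,.06,.06],[fx,-.06,.06]]),(255,0,0))
    cv2.imwrite(f"pics/ov_{cam}.png",im)
E
```

```text
[[ 0.8103 -0.0554  0.015 ]
 [ 0.7756 -0.2008  0.015 ]
 [ 0.5947 -0.0012  0.015 ]
 [ 0.557  -0.1466  0.015 ]]
fix [ 0.57295141 -0.07320603 -0.24460958] [ 0.3 -1.2  0.3 -0.7 -0.3  1.2 -0.2  0.7]
post [ 0.51734194 -0.05292736 -0.12382927] [-0.3  0.   0.2  0.1 -0.2 -0.   0.4 -0.1]
fence top near edge? [[ 0.73522585 -0.05635188  0.06      ]
 [ 0.71030225 -0.16650336  0.06      ]]
[[ 0.15336215  0.05565166]
 [ 0.15585669 -0.05725676]] [[-0.05886512  0.00620764]] 0.12078031088706885
hub [[ 0.627 -0.437  0.072]]
can [[0.629 0.398 0.15 ]]
b1 [[0.744 0.111 0.14 ]]
b2 [[0.475 0.13  0.14 ]]
b3 [[0.344 0.065 0.14 ]]
```

View pics/ov_top.png

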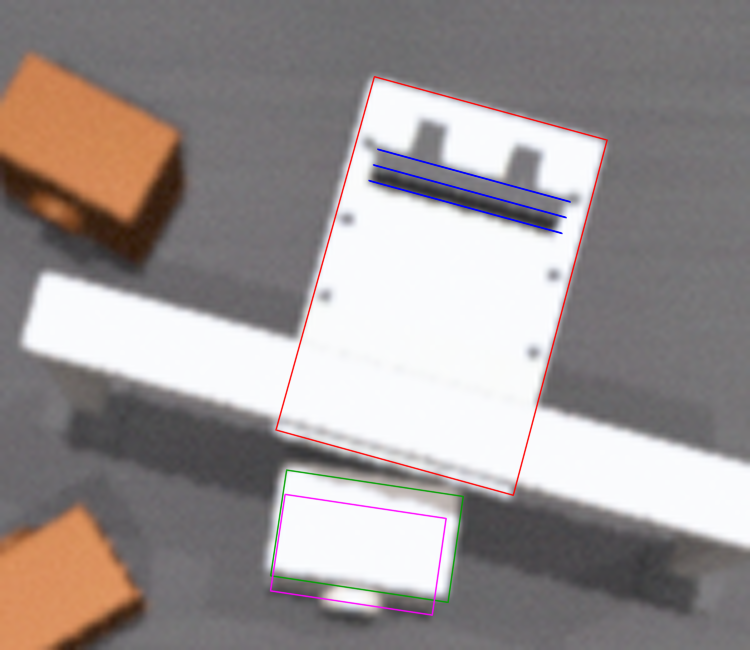

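View pics/ov_scene.png

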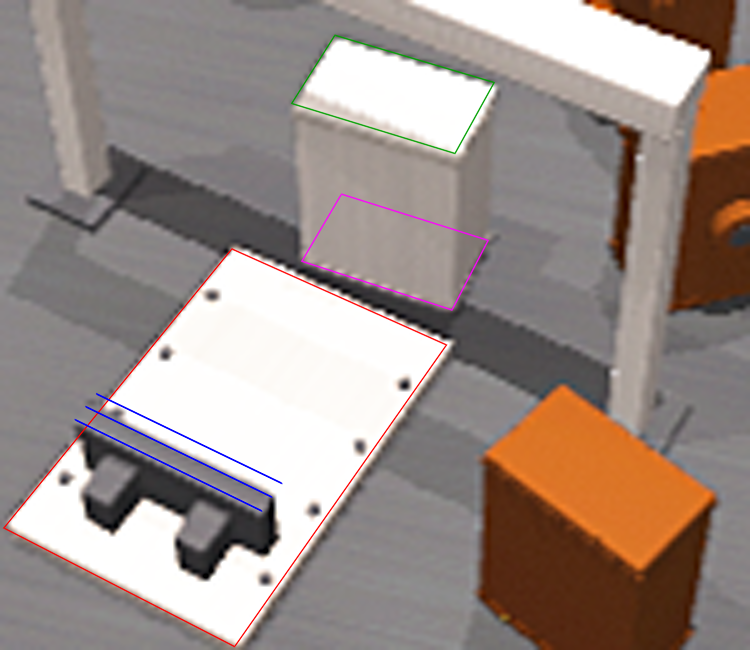

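The overlays match in both cameras:
- **Fixture:** (0.573, -0.073), yaw -0.245.
- **Section:** about 29 mm before the step, about 6 mm left of the centre line, yawed about +0.12 relative to the fixture.
- **Fence:** about 163 mm along the bed. Contact will confirm this.

The brown block at (0.344, 0.065) is close behind, so I'll use less tilt (20°) for the slide.

```bash
cat >> h.py <<'E'
from scipy.spatial.transform import Rotation as Ro
F=np.array([.573,-.0732,-.2446])
def goal(tip,tilt,flip=0,tl=.168):
    """tip: fingertip-centre in fixture frame (x,y,z); tilt deg"""
    Rg=Ro.from_euler('z',F[2])*Ro.from_euler('y',-tilt,degrees=True)*Ro.from_euler('x',np.pi)*Ro.from_euler('z',np.pi*flip)
    return place(F,[tip])[0]-tl*Rg.apply([0,0,1]),Rg
def delta(tip,tilt,s,flip=0,pos=None,ori=None):
    g,Rg=goal(tip,tilt,flip)
    return (g-(s["tcp_pos"] if pos is None else pos)).round(4),(Rg*Ro.from_quat(s["orientation"] if ori is None else ori).inv()).as_rotvec(degrees=True).round(2),g.round(4)
def tipnow(s,tl=.168):
    R=Ro.from_quat(s["orientation"]);X=np.array(s["tcp_pos"])+tl*R.apply([0,0,1]);d=X[:2]-F[:2];c,q=np.cos(F[2]),np.sin(F[2])
    e=(Ro.from_euler('z',F[2]).inv()*R).as_matrix()
    return np.round([d@[c,q],d@[-q,c],X[2]],4),e.round(3).tolist()
E
python3 - <<'E'
from rig import status,viewer
from h import *
s=status.read_state()
print(np.round(viewer.camera_params("wrist")["T_tool_cam"],3))
for fl in (0,1): print(delta([-.125,.006,.10],20,s,fl),delta([-.125,.006,.10],0,s,fl))
E
```

```text
[[ 0.001 -0.95  -0.314  0.08 ]
 [ 1.     0.001 -0.     0.001]
 [ 0.001 -0.314  0.95   0.031]
 [ 0.     0.     0.     1.   ]]
(array([ 0.1613,  0.5824, -0.1469]), array([  1.3 , -20.28, -34.95]), array([ 0.3974, -0.0232,  0.2579])) (array([ 0.217 ,  0.5685, -0.1368]), array([ 1.000e-02,  0.000e+00, -3.532e+01]), array([ 0.4532, -0.0371,  0.268 ]))
(array([ 0.1613,  0.5824, -0.1469]), array([-26.37,  -1.67, 142.81]), array([ 0.3974, -0.0232,  0.2579])) (array([ 0.217 ,  0.5685, -0.1368]), array([-0.0000e+00,  1.0000e-02,  1.4468e+02]), array([ 0.4532, -0.0371,  0.268 ]))
```

```bash
python3 - <<'E'
from rig import status,viewer
from h import *
s=status.read_state()
print(delta([-.125,0,.12],10,s,1))
p=viewer.camera_params("top")
X=onplane(p,[[130+u/2.3,110+v/2.3] for u,v in [(300,363),(352,427),(317,457),(265,393)]],.14)
d=X[:,:2]-F[:2];c,q=np.cos(F[2]),np.sin(F[2]);print("b3 corners fix",np.c_[d@[c,q],d@[-q,c]].round(3))
E
```

```text
(array([ 0.1873,  0.5697, -0.1193]), array([-13.22,  -0.83, 144.21]), array([ 0.4234, -0.0359,  0.2854]))
b3 corners fix [[-0.204  0.103]
 [-0.262  0.022]
 [-0.308  0.053]
 [-0.251  0.134]]
```

Call:
{"method": "send_rows", "body": {
  "translation": [
    [0.011,0.034,0],
    [0.022,0.068,0],
    [0.034,0.102,0],
    [0.045,0.136,0],
    [0.056,0.17,0],
    [0.067,0.204,0],
    [0.078,0.238,0],
    [0.09,0.272,0],
    [0.101,0.306,0],
    [0.112,0.34,0]
  ],
  "rot": [
    [-0.73,-0.05,7.93],
    [-1.45,-0.09,15.86],
    [-2.18,-0.14,23.8],
    [-2.9,-0.18,31.7],
    [-3.64,-0.23,39.7],
    [-4.36,-0.27,47.6],
    [-5.1,-0.32,55.5],
    [-5.8,-0.37,63.4],
    [-6.54,-0.41,71.4],
    [-7.27,-0.46,79.3]
  ],
  "hand": 60
}}

```text
time: 1.8
tcp_pos: [0.3484, -0.2641, 0.405]
orientation: [0.635, 0.77, -0.007, 0.059]
contact_force: [0.8, 0.5, -0.3]
grip_width: 0.0513
```

```bash
python3 - <<'E'
from rig import status
from h import *
s=status.read_state()
print(s["joints"],delta([-.125,0,.12],10,s,1),s["tcp_pos"],s["grip_width"])
E
```

```text
[ 0.86163902 -0.01585429 -0.31787994  2.04433551  0.03134077  0.99828926
  0.72050441] (array([ 0.075 ,  0.2282, -0.1196]), array([-5.9 , -0.32, 64.59]), array([ 0.4234, -0.0359,  0.2854])) [ 0.34841452 -0.2640908   0.40502329] 0.05132626319978476
```

Call:
{"method": "send_rows", "body": {
  "translation": [
    [0.008,0.029,0],
    [0.017,0.057,0],
    [0.025,0.086,0],
    [0.034,0.114,0],
    [0.042,0.143,0],
    [0.05,0.171,0],
    [0.059,0.2,-0.02],
    [0.067,0.228,-0.05],
    [0.075,0.228,-0.08],
    [0.075,0.228,-0.119]
  ],
  "rot": [
    [-0.73,-0.05,8],
    [-1.45,-0.09,16],
    [-2.2,-0.12,24],
    [-2.9,-0.16,32],
    [-3.64,-0.2,40],
    [-4.36,-0.24,48],
    [-5.1,-0.28,56],
    [-5.9,-0.32,64.6],
    [-5.9,-0.32,64.6],
    [-5.9,-0.32,64.6]
  ]
}}

```text
time: 2.8
tcp_pos: [0.4249, -0.0365, 0.2863]
orientation: [0.123, 0.988, -0.01, 0.089]
contact_force: [0.7, -0.7, -0.2]
grip_width: 0.0513
```

```bash
python3 - <<'E'
from rig import status,viewer
from h import *
s=status.read_state()
print(s["joints"],tipnow(s),delta([-.122,0,.012],10,s,1))
cv2.imwrite("pics/t1.png",cv2.resize(viewer.snapshot("top")[170:330,200:400],None,fx=3,fy=3))
cv2.imwrite("pics/s1.png",cv2.resize(viewer.snapshot("scene")[100:260,200:400],None,fx=3,fy=3))
a=cv2.hconcat([cv2.resize(cv2.imread(f"pics/{n}.png"),(400,320)) for n in("t1","s1")]);cv2.imwrite("pics/v1.png",a)
E
```

```text
[ 0.53334108  0.12153067 -0.59835922  2.22284315  0.19842939  0.65551586
  1.11970981] (array([-1.226e-01, -1.000e-04,  1.210e-01]), [[-0.984, 0.003, 0.178], [0.003, 1.0, 0.001], [-0.178, 0.001, -0.984]]) (array([ 1.400e-03, -1.000e-04, -1.089e-01]), array([-0.  ,  0.27,  0.17]), array([ 0.4263, -0.0366,  0.1774]))
```

View pics/v1.png

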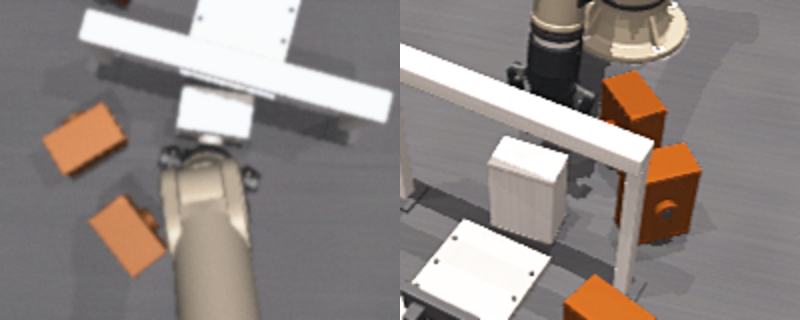

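```bash
cat > fk.py <<'E'
import numpy as np
from scipy.spatial.transform import Rotation as Ro
z=lambda a:Ro.from_euler('z',a); y=lambda a:Ro.from_euler('y',a)
def fk(q,p,sg):
    h,L1,a1,L2,a2,Lw,b,az,fl=p
    R=z(az+sg[0]*q[0]); X=np.array([0,0,h])
    R=R*y(q[1])*z(sg[1]*q[2]); X=X+R.apply([a1,0,L1])
    R=R*y(q[3])*z(sg[2]*q[4]); X=X+R.apply([a2,0,L2])
    R=R*y(q[5]); X=X+R.apply([b,0,Lw])
    return X,R*z(sg[3]*q[6]+fl)
E
python3 - <<'E'
from fk import *
from rig import status
from scipy.optimize import least_squares
import itertools
s=status.read_state()
D=[([1.1,.399,.045,1.538,-.019,1.207,-.051],[.236,-.605,.4045],[.983,.185,0,-.001]),
([0.86163902,-0.01585429,-0.31787994,2.04433551,0.03134077,0.99828926,0.72050441],[0.3484,-.2641,.405],[0.635,0.77,-0.007,0.059]),
(s["joints"],s["tcp_pos"],s["orientation"])]
for sg in itertools.product((1,-1),repeat=4):
  for az in (0,np.pi):
    def f(p):
        e=[]
        for q,x,o in D:
            X,R=fk(q,p,sg); e+=[*(X-x)*3,*(R*Ro.from_quat(o).inv()).as_rotvec()]
        return np.r_[e,np.array(p[[2,4,6]])*.003]
    r=least_squares(f,[.3,.35,0,.35,0,.15,0,az,0])
    if r.cost<2e-3: print(sg,r.cost,r.x.round(4),np.abs(r.fun).max())
E
```

```text
(-1, -1, -1, -1) 0.00035536424606594696 [ 0.3838  0.554  -0.0077  0.5023  0.0278  0.2867  0.0175 -0.0703  1.5011] 0.015115853556859293
```

```bash
cat > fit.py <<'E'
from fk import *
from rig import status
from scipy.optimize import least_squares
import json,os
s=status.read_state()
D=json.load(open("D.json")) if os.path.exists("D.json") else [([1.1,.399,.045,1.538,-.019,1.207,-.051],[.236,-.605,.4045],[.983,.185,0,-.001]),
([0.86163902,-0.01585429,-0.31787994,2.04433551,0.03134077,0.99828926,0.72050441],[0.3484,-.2641,.405],[0.635,0.77,-0.007,0.059])]
D.append((list(s["joints"]),list(s["tcp_pos"]),list(s["orientation"])));json.dump(D,open("D.json","w"))
def fk2(q,p):
    h,L1,a1,L2,a2,Lw,b,c1,c2,c3=p
    R=z(-q[0]); X=R.apply([0,c1,h])
    R=R*y(q[1])*z(-q[2]); X=X+R.apply([a1,c2,L1])
    R=R*y(q[3])*z(-q[4]); X=X+R.apply([a2,c3,L2])
    R=R*y(q[5]); X=X+R.apply([b,0,Lw])
    return X,R*z(-q[6]+np.pi/2)
def f(p):
    return np.r_[np.ravel([fk2(q,p)[0]-x for q,x,o in D]),p[[2,4,6,7,8,9]]*.002,(p[[0,1,3,5]]-[.35,.5,.5,.25])*.001]
r=least_squares(f,[.35,.5,0,.5,0,.25,0,0,0,0])
P=r.x
if __name__=="__main__":
    print([(fk2(q,[0]*10)[1]*Ro.from_quat(o).inv()).as_rotvec().round(3).tolist() for q,x,o in D])
    print(P.round(3),r.fun[:3*len(D)].round(4))
E
python3 fit.py
```

```text
[[-0.0, 0.0, -0.001], [-0.0, 0.001, 0.001], [0.0, -0.0, 0.0]]
[ 0.263  0.521 -0.     0.485  0.     0.164  0.007 -0.014 -0.011 -0.018] [ 0.  0. -0. -0. -0.  0. -0.  0. -0.]
```

```bash
cat > ik.py <<'E'
from fit import *; from h import goal,F
lo=np.array([-2.82,-.49,-1.37,0,-1.36,.23,-2.94])+.03;hi=np.array([2.82,2.23,1.46,2.46,4.5,2,2.94])-.03
def ik(tip,tilt,fl,q0):
    g,Rg=goal(tip,tilt,fl)
    def e(q):
        X,R=fk2(q,P);return np.r_[(X-g)*5,(R*Rg.inv()).as_rotvec()]
    best=None
    rng=np.random.default_rng(0)
    for k in range(12):
        st=np.clip(q0,lo,hi) if k==0 else np.clip(q0+rng.normal(0,.6,7),lo,hi)
        r=least_squares(e,st,bounds=(lo,hi))
        if r.cost<1e-6 and (best is None or np.abs(r.x-q0).max()<np.abs(best-q0).max()):best=r.x
    return best
E
python3 - <<'E'
from ik import *
q0=np.array(s["joints"])
for tip in ([-.07,0,.012],[-.10,0,.118],[-.07,0,.118],[0.01,0,.13],[-.04,0,.04],[.02,0,.04]):
    for t in (10,25,40):
        for fl in (1,0):
            b=ik(tip,t,fl,q0);print(tip,t,fl,None if b is None else b.round(2).tolist())
E
```

```text
[-0.07, 0, 0.012] 10 1 [0.27, 0.39, -0.31, 2.2, 0.39, 0.43, 0.97]
[-0.07, 0, 0.012] 10 0 [-0.23, 0.39, 0.27, 2.19, -0.15, 0.41, -1.67]
[-0.07, 0, 0.012] 25 1 [0.81, 0.52, -0.95, 2.4, 1.68, 0.51, -0.22]
[-0.07, 0, 0.012] 25 0 [0.38, 0.36, -0.44, 2.41, 1.72, 0.26, 2.8]
[-0.07, 0, 0.012] 40 1 None
[-0.07, 0, 0.012] 40 0 None
[-0.1, 0, 0.118] 10 1 [0.53, 0.17, -0.59, 2.18, 0.24, 0.67, 1.1]
[-0.1, 0, 0.118] 10 0 [-1.13, 0.48, 1.4, 2.19, -0.69, 0.79, -1.14]
[-0.1, 0, 0.118] 25 1 [0.44, 0.06, -0.53, 2.38, 0.52, 0.34, 0.78]
[-0.1, 0, 0.118] 25 0 [0.25, 0.05, -0.34, 2.38, 0.49, 0.34, -2.33]
[-0.1, 0, 0.118] 40 1 None
[-0.1, 0, 0.118] 40 0 None
[-0.07, 0, 0.118] 10 1 [0.51, 0.23, -0.57, 2.12, 0.27, 0.68, 1.09]
[-0.07, 0, 0.118] 10 0 [0.07, 0.19, -0.08, 2.12, 0.1, 0.66, -1.89]
[-0.07, 0, 0.118] 25 1 [0.39, 0.11, -0.46, 2.32, 0.54, 0.35, 0.78]
[-0.07, 0, 0.118] 25 0 [-0.54, 0.09, 0.5, 2.34, 0.25, 0.31, -2.08]
[-0.07, 0, 0.118] 40 1 None
[-0.07, 0, 0.118] 40 0 None
[0.01, 0, 0.13] 10 1 [0.29, 0.32, -0.31, 1.94, 0.2, 0.74, 1.2]
[0.01, 0, 0.13] 10 0 [-0.69, 0.45, 0.93, 1.94, -0.48, 0.79, -1.34]
[0.
[... 270 characters left out ...]
 0.04] 10 1 [0.45, 0.4, -0.51, 2.11, 0.47, 0.55, 0.93]
[-0.04, 0, 0.04] 10 0 [-0.5, 0.44, 0.63, 2.11, -0.44, 0.54, -1.39]
[-0.04, 0, 0.04] 25 1 [0.38, 0.33, -0.45, 2.33, 1.28, 0.26, 0.1]
[-0.04, 0, 0.04] 25 0 [-0.75, 0.44, 0.88, 2.29, -1.13, 0.26, -0.74]
[-0.04, 0, 0.04] 40 1 None
[-0.04, 0, 0.04] 40 0 None
[0.02, 0, 0.04] 10 1 [0.29, 0.46, -0.31, 1.98, 0.33, 0.57, 1.09]
[0.02, 0, 0.04] 10 0 [-0.52, 0.56, 0.73, 1.97, -0.59, 0.63, -1.25]
[0.02, 0, 0.04] 25 1 [0.31, 0.4, -0.34, 2.2, 1.05, 0.26, 0.36]
[0.02, 0, 0.04] 25 0 [-0.55, 0.47, 0.7, 2.16, -0.89, 0.26, -0.96]
[0.02, 0, 0.04] 40 1 [0.84, 0.63, -0.95, 2.37, 2.18, 0.68, -0.58]
[0.02, 0, 0.04] 40 0 [0.85, 0.64, -0.97, 2.37, 2.18, 0.69, 2.58]
```

```bash
python3 - <<'E'
from ik import *
q0=np.array(s["joints"]);rng=np.random.default_rng(1)
for tip in ([-.085,0,.105],[-.01,0,.12],[-.03,0,.04],[.015,0,.04]):
    for t in (30,35,40):
        g,Rg=goal(tip,t,1)
        def e(q):
            X,R=fk2(q,P);return np.r_[(X-g)*5,(R*Rg.inv()).as_rotvec()]
        S=[]
        for k in range(40):
            r=least_squares(e,rng.uniform(lo,hi),bounds=(lo,hi))
            if r.cost<1e-6:S.append(r.x)
        S=sorted(S,key=lambda x:np.abs(x-q0).max())
        print(tip,t,len(S),[x.round(2).tolist() for x in S[:2]])
E
```

```text
[-0.085, 0, 0.105] 30 0 []
[-0.085, 0, 0.105] 35 0 []
[-0.085, 0, 0.105] 40 0 []
[-0.01, 0, 0.12] 30 23 [[0.22, 0.18, -0.27, 2.28, 0.79, 0.26, 0.56], [0.22, 0.18, -0.27, 2.28, 0.8, 0.26, 0.56]]
[-0.01, 0, 0.12] 35 20 [[0.51, 0.2, -0.58, 2.35, 1.48, 0.26, -0.09], [0.52, 0.2, -0.58, 2.35, 1.48, 0.26, -0.09]]
[-0.01, 0, 0.12] 40 23 [[1.13, 0.52, -1.34, 2.4, 1.84, 0.67, -0.29], [1.13, 0.51, -1.32, 2.4, 1.85, 0.65, -0.3]]
[-0.03, 0, 0.04] 30 19 [[0.94, 0.59, -1.11, 2.36, 1.75, 0.62, -0.22], [0.99, 0.65, -1.18, 2.36, 1.75, 0.69, -0.19]]
[-0.03, 0, 0.04] 35 17 [[1.01, 0.71, -1.21, 2.42, 1.96, 0.78, -0.36], [0.97, 0.65, -1.15, 2.42, 1.98, 0.72, -0.4]]
[-0.03, 0, 0.04] 40 0 []
[0.015, 0, 0.04] 30 16 [[0.76, 0.53, -0.87, 2.27, 1.69, 0.48, -0.17], [0.44, 0.41, -0.49, 2.28, 1.69, 0.29, -0.26]]
[0.015, 0, 0.04] 35 28 [[1.06, 0.92, -1.33, 2.32, 1.93, 0.96, -0.17], [1.06, 0.92, -1.33, 2.32, 1.93, 0.96, -0.17]]
[0.015, 0, 0.04] 40 25 [[1.07, 1.0, -1.34, 2.37, 2.1, 1.05, -0.26], [1.07, 0.98, -1.33, 2.37, 2.1, 1.03, -0.27]]
```

Call:
{"method": "send_rows", "body": {
  "translation": [
    [0.002,0.002,-0.015],
    [0.004,0.003,-0.03],
    [0.004,0.003,-0.045],
    [0.004,0.003,-0.06],
    [0.004,0.003,-0.075],
    [0.004,0.003,-0.09],
    [0.004,0.003,-0.1],
    [0.004,0.003,-0.106],
    [0.004,0.003,-0.106],
    [0.004,0.003,-0.106]
  ],
  "rot": [
    [0,0,0],
    [0,0,0],
    [0,0,0],
    [0,0,0],
    [0,0,0],
    [0,0,0],
    [0,0,0],
    [0,0,0],
    [0,0,0],
    [0,0,0]
  ],
  "hand": 68
}}

```text
time: 3.9
tcp_pos: [0.4278, -0.0348, 0.1807]
orientation: [0.124, 0.988, -0.011, 0.087]
contact_force: [0.1, -0.6, -0.4]
grip_width: 0.0581
```

```bash
python3 - <<'E'
from rig import status,viewer
from h import *
s=status.read_state()
print(s["joints"].round(3),tipnow(s),s["contact_force"].round(1),s["grip_width"])
cv2.imwrite("pics/t2.png",viewer.snapshot("top")[170:330,200:400])
cv2.imwrite("pics/s2.png",viewer.snapshot("wrist"))
a=cv2.hconcat([cv2.resize(cv2.imread(f"pics/{n}.png"),(400,320)) for n in("t2","s2")]);cv2.imwrite("pics/v2.png",a)
E
```

```text
[ 0.377  0.334 -0.468  2.295  0.507  0.424  0.813] (array([-0.1208,  0.002 ,  0.0153]), [[-0.985, 0.006, 0.175], [0.006, 1.0, -0.001], [-0.175, 0.0, -0.985]]) [ 0.1 -0.6 -0.4] 0.05810851592765553
```

View pics/v2.png

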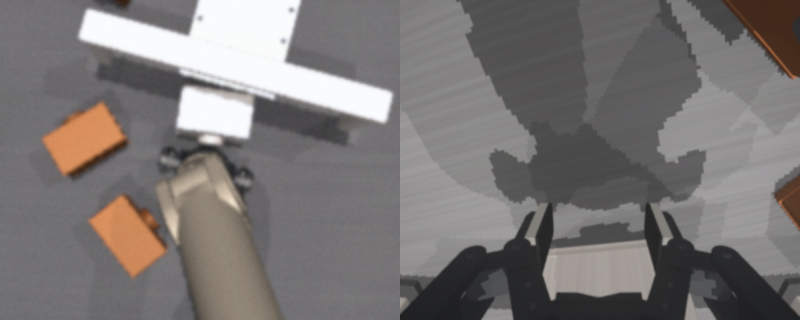

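Call:
{"method": "send_rows", "body": {
  "translation": [
    [0.004,-0.001,0],
    [0.008,-0.002,0],
    [0.012,-0.003,0],
    [0.016,-0.003,0],
    [0.019,-0.004,0],
    [0.023,-0.005,0],
    [0.027,-0.006,0],
    [0.031,-0.007,0],
    [0.035,-0.008,0],
    [0.039,-0.009,0]
  ],
  "rot": [
    [0,0,0],
    [0,0,0],
    [0,0,0],
    [0,0,0],
    [0,0,0],
    [0,0,0],
    [0,0,0],
    [0,0,0],
    [0,0,0],
    [0,0,0]
  ]
}}

```text
time: 5.0
tcp_pos: [0.4649, -0.0429, 0.1796]
orientation: [0.124, 0.989, -0.011, 0.084]
contact_force: [-10.6, 3.1, 12.4]
grip_width: 0.0581
```

```bash
python3 - <<'E'
from rig import status,viewer
from h import *
s=status.read_state()
print(s["joints"].round(3),tipnow(s),s["contact_force"].round(1),s["ft_torque"].round(2))
E
```

```text
[ 0.387  0.389 -0.465  2.212  0.508  0.464  0.845] (array([-0.0838,  0.0029,  0.014 ]), [[-0.986, 0.004, 0.169], [0.004, 1.0, -0.002], [-0.169, -0.001, -0.986]]) [-10.6   3.1  12.4] [0.56 1.12 0.15]
```

```bash
python3 - <<'E'
from rig import status,viewer
from h import *
t=viewer.snapshot("top");c=viewer.snapshot("scene");w=viewer.snapshot("wrist")
for n,im in(("top",t),("scene",c),("wrist",w)):cv2.imwrite(f"pics/{n}3.png",im)
k=5
a=cv2.resize(t[185:265,265:345],None,fx=k,fy=k,interpolation=cv2.INTER_CUBIC);b=cv2.resize(c[165:245,215:295],None,fx=k,fy=k,interpolation=cv2.INTER_CUBIC)
for im,cam,o in((a,"top",(265,185)),(b,"scene",(215,165))):
    p=viewer.camera_params(cam)
    def poly(X,col):cv2.polylines(im,[np.int32(((project(p,X)-o+.5)*k-.5)*16)],True,col,1,cv2.LINE_AA,4)
    poly(place(F,[[0,.075,.015],[0,-.075,.015]]),(0,0,255))
    Q=[*place(F,[[-.0425,.004,0]])[0][:2],F[2]]
    for z,cl in((.14,(0,160,0)),(0,(255,0,255))):poly(place(Q,[[.03,.05,z],[.03,-.05,z],[-.03,-.05,z],[-.03,.05,z]]),cl)
cv2.imwrite("pics/v3.png",cv2.hconcat([a,b]))
E
```

```text
(no output)
```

View pics/v3.png

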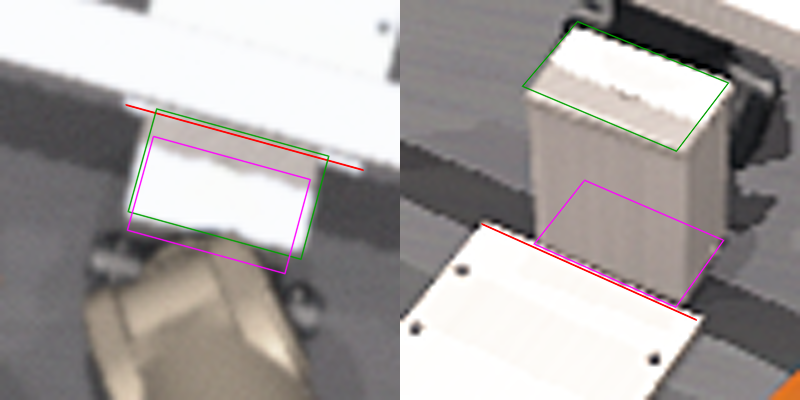

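Call:
{"method": "send_rows", "body": {
  "translation": [
    [0,0,0.002],
    [0,0,0.004],
    [0,0,0.004],
    [0.001,0,0.004],
    [0.002,0,0.004],
    [0.003,-0.001,0.004],
    [0.004,-0.001,0.004],
    [0.005,-0.001,0.004],
    [0.006,-0.001,0.004],
    [0.006,-0.001,0.004]
  ],
  "rot": [
    [0,0,0],
    [0,0,0],
    [0,0,0],
    [0,0,0],
    [0,0,0],
    [0,0,0],
    [0,0,0],
    [0,0,0],
    [0,0,0],
    [0,0,0]
  ]
}}

```text
time: 6.15
tcp_pos: [0.4724, -0.0446, 0.1837]
orientation: [0.124, 0.988, -0.011, 0.086]
contact_force: [-1.4, 1.4, -1.4]
grip_width: 0.058
```

```bash
python3 - <<'E'
from rig import status,viewer
from h import *
s=status.read_state()
print(tipnow(s)[0],s["contact_force"].round(1),s["ft_torque"].round(2))
E
```

```text
[-0.0755  0.0033  0.0183] [-1.4  1.4 -1.4] [0.27 0.51 0.07]
```

Call:
{"method": "send_rows", "body": {
  "translation": [
    [0.001,0,0],
    [0.002,0,0],
    [0.003,-0.001,0],
    [0.004,-0.001,0],
    [0.005,-0.001,0],
    [0.006,-0.001,0],
    [0.006,-0.001,0],
    [0.006,-0.001,0],
    [0.006,-0.001,0],
    [0.006,-0.001,0]
  ],
  "rot": [
    [0,0,0],
    [0,0,0],
    [0,0,0],
    [0,0,0],
    [0,0,0],
    [0,0,0],
    [0,0,0],
    [0,0,0],
    [0,0,0],
    [0,0,0]
  ]
}}

```text
time: 7.15
tcp_pos: [0.4764, -0.0454, 0.1832]
orientation: [0.124, 0.989, -0.011, 0.084]
contact_force: [-9.3, 1.8, 6.8]
grip_width: 0.0579
```

```bash
python3 - <<'E'
from rig import status,viewer
from h import *
s=status.read_state()
print(tipnow(s)[0],s["contact_force"].round(1),s["ft_torque"].round(2))
E
```

```text
[-0.0722  0.0031  0.0176] [-9.3  1.8  6.8] [0.5  1.46 0.18]
```

Call:
{"method": "send_rows", "body": {
  "translation": [
    [0.001,0,0],
    [0.002,0,0],
    [0.003,-0.001,0],
    [0.004,-0.001,0],
    [0.004,-0.001,0],
    [0.004,-0.001,0],
    [0.004,-0.001,0],
    [0.004,-0.001,0],
    [0.004,-0.001,0],
    [0.004,-0.001,0]
  ],
  "rot": [
    [0,0,0],
    [0,0,0],
    [0,0,0],
    [0,0,0],
    [0,0,0],
    [0,0,0],
    [0,0,0],
    [0,0,0],
    [0,0,0],
    [0,0,0]
  ]
}}

```text
time: 8.15
tcp_pos: [0.4778, -0.045, 0.1824]
orientation: [0.123, 0.989, -0.012, 0.08]
contact_force: [-18.8, 7.1, 14.6]
grip_width: 0.0584
```

```bash
python3 - <<'E'
from rig import status,viewer
from h import *
s=status.read_state()
print(tipnow(s)[0],s["contact_force"].round(1),s["ft_torque"].round(2))
t=viewer.snapshot("top");c=viewer.snapshot("scene")
k=5
a=cv2.resize(t[185:265,265:345],None,fx=k,fy=k,interpolation=cv2.INTER_CUBIC);b=cv2.resize(c[165:245,215:295],None,fx=k,fy=k,interpolation=cv2.INTER_CUBIC)
for im,cam,o in((a,"top",(265,185)),(b,"scene",(215,165))):
    p=viewer.camera_params(cam)
    def poly(X,col):cv2.polylines(im,[np.int32(((project(p,X)-o+.5)*k-.5)*16)],True,col,1,cv2.LINE_AA,4)
    poly(place(F,[[0,.075,.015],[0,-.075,.015]]),(0,0,255))
    Q=[*place(F,[[-.03,.005,0]])[0][:2],F[2]]
    for z,cl in((.14,(0,160,0)),(.015,(255,0,255))):poly(place(Q,[[.03,.05,z],[.03,-.05,z],[-.03,-.05,z],[-.03,.05,z]]),cl)
cv2.imwrite("pics/v4.png",cv2.hconcat([a,b]))
E
```

```text
[-0.072   0.0035  0.0166] [-18.8   7.1  14.6] [1.14 2.66 0.26]
```

View pics/v4.png

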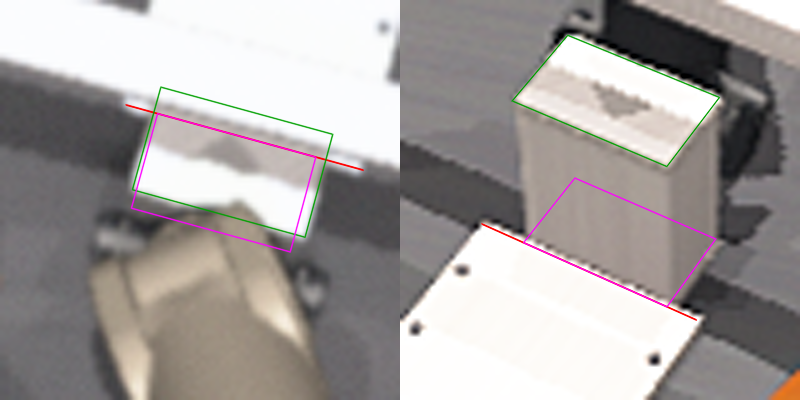

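Call:
{"method": "send_rows", "body": {
  "translation": [
    [-0.012,0.003,0],
    [-0.024,0.006,0],
    [-0.034,0.008,0],
    [-0.034,0.008,0.02],
    [-0.034,0.008,0.04],
    [-0.034,0.008,0.06],
    [-0.034,0.008,0.08],
    [-0.034,0.008,0.103],
    [-0.034,0.008,0.103],
    [-0.034,0.008,0.103]
  ],
  "rot": [
    [0,0,0],
    [0,0,0],
    [0,0,0],
    [0,0,0],
    [0,0,0],
    [0,0,0],
    [0,0,0],
    [0,0,0],
    [0,0,0],
    [0,0,0]
  ]
}}

```text
time: 9.25
tcp_pos: [0.4482, -0.0389, 0.2871]
orientation: [0.125, 0.988, -0.011, 0.087]
contact_force: [-0.7, 0.3, 0.7]
grip_width: 0.0583
```

```bash
python3 - <<'E'
from rig import status,viewer
from h import *
s=status.read_state()
print(s["joints"].round(3),tipnow(s),s["contact_force"].round(1))
print(delta([-.09,.004,.12],22,s,1))
E
```

```text
[ 0.539  0.168 -0.612  2.173  0.24   0.677  1.086] (array([-0.1001,  0.0028,  0.1216]), [[-0.985, 0.006, 0.174], [0.006, 1.0, -0.001], [-0.174, -0.0, -0.985]]) [-0.7  0.3  0.7]
(array([-0.0226,  0.0066, -0.0113]), array([ -2.92, -11.59,   0.36]), array([ 0.4256, -0.0323,  0.2758]))
```

Call:
{"method": "send_rows", "body": {
  "translation": [
    [-0.004,0.001,-0.002],
    [-0.008,0.002,-0.004],
    [-0.011,0.003,-0.006],
    [-0.015,0.004,-0.008],
    [-0.019,0.006,-0.009],
    [-0.023,0.007,-0.011],
    [-0.023,0.007,-0.011],
    [-0.023,0.007,-0.011],
    [-0.023,0.007,-0.011],
    [-0.023,0.007,-0.011]
  ],
  "rot": [
    [-0.5,-1.93,0.06],
    [-1,-3.86,0.12],
    [-1.5,-5.8,0.18],
    [-1.95,-7.7,0.24],
    [-2.4,-9.7,0.3],
    [-2.9,-11.6,0.36],
    [-2.9,-11.6,0.36],
    [-2.9,-11.6,0.36],
    [-2.9,-11.6,0.36],
    [-2.9,-11.6,0.36]
  ]
}}

```text
time: 10.25
tcp_pos: [0.4255, -0.0317, 0.2757]
orientation: [0.12, 0.975, -0.023, 0.189]
contact_force: [0.3, -0.3, 0.7]
grip_width: 0.0575
```

```bash
python3 - <<'E'
from ik import *
from rig import viewer
from h import *
print(s["joints"].round(3),tipnow(s),s["contact_force"].round(1))
for tip,t in (([-.04,.004,.128],25),([-.015,.004,.138],29),([0.0,.004,.142],30),([0.01,.004,.142],30)):
    print(tip,t,ik(tip,t,1,np.array(s["joints"])),*delta(tip,t,s,1)[:2])
E
```

```text
[ 0.485  0.098 -0.577  2.305  0.428  0.423  0.883] (array([-0.0905,  0.0048,  0.1198]), [[-0.928, -0.001, 0.373], [-0.0, 1.0, 0.001], [-0.373, 0.001, -0.928]]) [ 0.3 -0.3  0.7]
[-0.04, 0.004, 0.128] 25 [ 0.43188038  0.15364183 -0.50857436  2.23774735  0.53723199  0.39857371
  0.81121827] [ 0.0408 -0.0108  0.0045] [-0.8  -3.   -0.04]
[-0.015, 0.004, 0.138] 29 [ 0.24159456  0.14896075 -0.30191332  2.23381443  0.59931581  0.32955429
  0.75216556] [ 0.0549 -0.0143  0.0092] [-1.77 -6.89 -0.04]
[0.0, 0.004, 0.142] 30 [ 0.31887258  0.16825434 -0.38090723  2.21058397  0.66689721  0.33305448
  0.69856991] [ 0.067  -0.0173  0.0118] [-2.01 -7.86 -0.04]
[0.01, 0.004, 0.142] 30 [ 0.29573932  0.183289   -0.35174178  2.19072026  0.65459649  0.33392479
  0.716945  ] [ 0.0767 -0.0197  0.0118] [-2.01 -7.86 -0.04]
```

```bash
python3 - <<'E'
from ik import *
from h import *
for tip,t in (([-.045,.004,.12],25),([-.012,.004,.12],28),):
    print(tip,t,ik(tip,t,1,np.array(s["joints"])),*delta(tip,t,s,1)[:2])
a=goal([-.045,.004,.12],25,1);b=goal([-.012,.004,.12],28,1)
print(b[0]-a[0],(b[1]*a[1].inv()).as_rotvec(degrees=True))
E
```

```text
[-0.045, 0.004, 0.12] 25 [ 0.45013826  0.16226875 -0.53295693  2.25408549  0.58631017  0.38451818
  0.75955883] [ 0.0359 -0.0096 -0.0035] [-0.8  -3.   -0.04]
[-0.012, 0.004, 0.12] 28 [ 0.29284867  0.19340787 -0.35714594  2.22835243  0.67433553  0.32436992
  0.68432782] [ 0.0603 -0.0156 -0.0074] [-1.53 -5.92 -0.04]
[ 0.02438067 -0.00608536 -0.00392451] [-7.26504751e-01 -2.91070281e+00  2.98211065e-16]
```

Call:
{"method": "send_rows", "body": {
  "translation": [
    [0.004,-0.001,0],
    [0.008,-0.002,-0.001],
    [0.012,-0.003,-0.001],
    [0.016,-0.004,-0.002],
    [0.02,-0.005,-0.002],
    [0.024,-0.006,-0.002],
    [0.028,-0.007,-0.003],
    [0.032,-0.009,-0.003],
    [0.036,-0.01,-0.004],
    [0.036,-0.01,-0.004]
  ],
  "rot": [
    [-0.09,-0.33,0],
    [-0.18,-0.67,0],
    [-0.27,-1,0],
    [-0.36,-1.33,0],
    [-0.44,-1.67,0],
    [-0.53,-2,0],
    [-0.62,-2.33,0],
    [-0.71,-2.67,0],
    [-0.8,-3,0],
    [-0.8,-3,0]
  ]
}}

```text
time: 11.25
tcp_pos: [0.4617, -0.0417, 0.2717]
orientation: [0.119, 0.969, -0.026, 0.215]
contact_force: [-0.8, 0.7, -0.3]
grip_width: 0.058
```

```bash
python3 - <<'E'
from rig import status,viewer
from h import *
s=status.read_state()
print(s["joints"].round(3),tipnow(s),s["contact_force"].round(1))
t=viewer.snapshot("top");c=viewer.snapshot("scene");k=5
cv2.imwrite("pics/v5.png",cv2.hconcat([cv2.resize(t[160:260,265:345],None,fx=k,fy=k),cv2.resize(c[145:245,205:285],None,fx=k,fy=k)]))
E
```

```text
[ 0.443  0.163 -0.524  2.255  0.586  0.381  0.761] (array([-0.0445,  0.0036,  0.1195]), [[-0.906, -0.001, 0.423], [-0.001, 1.0, 0.0], [-0.423, -0.0, -0.906]]) [-0.8  0.7 -0.3]
```

View pics/v5.png

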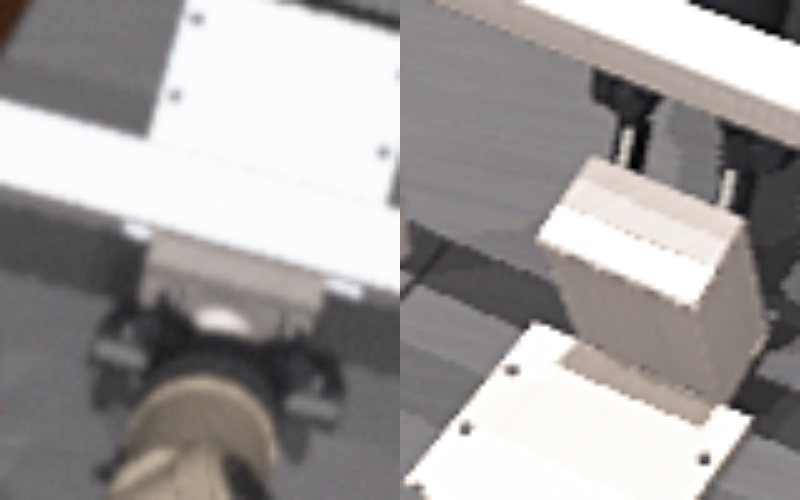

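Call:
{"method": "send_rows", "body": {
  "translation": [
    [0.004,-0.001,-0.001],
    [0.008,-0.002,-0.001],
    [0.012,-0.003,-0.002],
    [0.016,-0.004,-0.002],
    [0.02,-0.005,-0.003],
    [0.025,-0.006,-0.004],
    [0.025,-0.006,-0.004],
    [0.025,-0.006,-0.004],
    [0.025,-0.006,-0.004],
    [0.025,-0.006,-0.004]
  ],
  "rot": [
    [-0.12,-0.48,0],
    [-0.24,-0.97,0],
    [-0.36,-1.45,0],
    [-0.48,-1.94,0],
    [-0.6,-2.4,0],
    [-0.73,-2.9,0],
    [-0.73,-2.9,0],
    [-0.73,-2.9,0],
    [-0.73,-2.9,0],
    [-0.73,-2.9,0]
  ]
}}

```text
time: 12.35
tcp_pos: [0.486, -0.0475, 0.2677]
orientation: [0.118, 0.963, -0.03, 0.24]
contact_force: [-0.5, 0.7, -0.3]
grip_width: 0.058
```

```bash
python3 - <<'E'
from rig import status,viewer
from h import *
s=status.read_state()
print(s["joints"].round(3),tipnow(s),s["contact_force"].round(1))
t=viewer.snapshot("top");c=viewer.snapshot("scene");k=5
cv2.imwrite("pics/v6.png",cv2.hconcat([cv2.resize(t[140:260,265:345],None,fx=k,fy=k),cv2.resize(c[145:265,205:285],None,fx=k,fy=k)]))
E
```

```text
[ 0.388  0.203 -0.462  2.227  0.73   0.339  0.637] (array([-0.0117,  0.0038,  0.1194]), [[-0.883, -0.001, 0.469], [-0.001, 1.0, -0.0], [-0.469, -0.001, -0.883]]) [-0.5  0.7 -0.3]
```

View pics/v6.png

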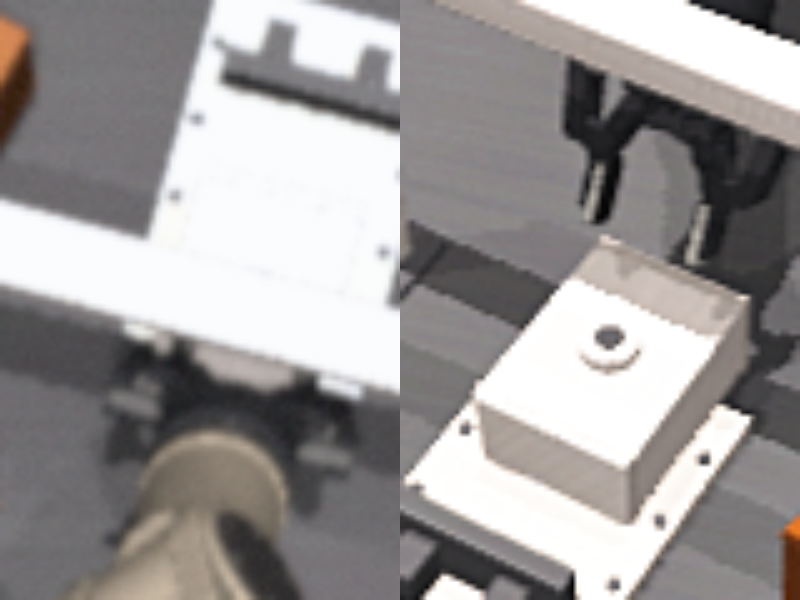

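The section lies flat and square with its boss up (scene crop at about (608,340)). Next I'll back off, lower the hand and push on the foot face.

```bash
python3 - <<'E'
from ik import *
from h import *
q=np.array(s["joints"])
W=[([-.012,.004,.12],28),([-.07,.003,.12],18),([-.06,.003,.036],16),([-.035,.003,.036],18),([-.005,.003,.036],23),([.012,.003,.036],25)]
p=None
for tip,t in W:
    g=goal(tip,t,1);b=ik(tip,t,1,q);print(tip,t,None if b is None else b.round(2))
    if p: print("  step",(g[0]-p[0]).round(4),(g[1]*p[1].inv()).as_rotvec(degrees=True).round(2))
    p=g
print(delta(*W[0],s,1)[:2])
E
```

```text
[-0.012, 0.004, 0.12] 28 [ 0.39  0.2  -0.46  2.23  0.73  0.34  0.64]
[-0.07, 0.003, 0.12] 18 [ 0.68  0.18 -0.77  2.21  0.45  0.54  0.91]
  step [-0.0304  0.0065  0.0114] [ 2.42  9.7  -0.  ]
[-0.06, 0.003, 0.036] 16 [ 0.38  0.34 -0.45  2.23  0.62  0.39  0.75]
  step [ 0.0151 -0.0038 -0.0823] [ 0.48  1.94 -0.  ]
[-0.035, 0.003, 0.036] 18 [ 0.25  0.35 -0.3   2.2   0.57  0.34  0.79]
  step [ 0.0188 -0.0047 -0.0017] [-0.48 -1.94  0.  ]
[-0.005, 0.003, 0.036] 23 [ 0.25  0.38 -0.3   2.2   0.86  0.28  0.51]
  step [ 0.0158 -0.0039 -0.0051] [-1.21 -4.85  0.  ]
[0.012, 0.003, 0.036] 25 [ 0.25  0.4  -0.3   2.19  1.    0.26  0.38]
  step [ 0.0113 -0.0028 -0.0024] [-0.48 -1.94 -0.  ]
(array([-0.0003,  0.0003,  0.0006]), array([ 0.03, -0.01, -0.05]))
```

Call:
{"method": "send_rows", "body": {
  "translation": [
    [-0.008,0.002,0.003],
    [-0.016,0.003,0.006],
    [-0.023,0.005,0.009],
    [-0.03,0.0065,0.0114],
    [-0.03,0.0065,0.0114],
    [-0.026,0.005,-0.011],
    [-0.022,0.004,-0.032],
    [-0.019,0.003,-0.052],
    [-0.015,0.003,-0.071],
    [-0.015,0.003,-0.071]
  ],
  "rot": [
    [0.6,2.4,0],
    [1.2,4.85,0],
    [1.8,7.3,0],
    [2.42,9.7,0],
    [2.42,9.7,0],
    [2.54,10.2,0],
    [2.66,10.7,0],
    [2.78,11.2,0],
    [2.9,11.64,0],
    [2.9,11.64,0]
  ]
}}

```text
time: 13.45
tcp_pos: [0.4706, -0.0445, 0.1946]
orientation: [0.12, 0.983, -0.017, 0.136]
contact_force: [-0.1, 0.4, -1.4]
grip_width: 0.0579
```

```bash
python3 - <<'E'
from rig import status
from h import *
s=status.read_state()
print(s["joints"].round(3),tipnow(s),s["contact_force"].round(1))
for w in (([-.035,.003,.036],18),([-.005,.003,.036],23)):print(*delta(*w,s,1)[:2])
E
```

```text
[ 0.396  0.352 -0.476  2.23   0.639  0.399  0.725] (array([-0.0606,  0.003 ,  0.033 ]), [[-0.962, -0.002, 0.272], [-0.002, 1.0, -0.0], [-0.272, -0.001, -0.962]]) [-0.1  0.4 -1.4]
[ 0.0188 -0.0047  0.0012] [-0.49 -2.16 -0.09]
[ 0.0346 -0.0086 -0.004 ] [-1.7  -7.01 -0.09]
```

Call:
{"method": "send_rows", "body": {
  "translation": [
    [0.004,-0.001,0.002],
    [0.008,-0.002,0.003],
    [0.012,-0.003,0.003],
    [0.0155,-0.004,0.003],
    [0.019,-0.005,0.003],
    [0.022,-0.0055,0.003],
    [0.025,-0.006,0.002],
    [0.028,-0.007,0.001],
    [0.0315,-0.008,0],
    [0.0345,-0.0085,-0.001]
  ],
  "rot": [
    [-0.1,-0.43,0],
    [-0.2,-0.87,0],
    [-0.3,-1.3,0],
    [-0.4,-1.73,0],
    [-0.49,-2.16,0],
    [-0.73,-3.1,0],
    [-0.97,-4.1,0],
    [-1.2,-5.1,0],
    [-1.45,-6,0],
    [-1.7,-7,0]
  ]
}}

```text
time: 14.45
tcp_pos: [0.5058, -0.0533, 0.1955]
orientation: [0.119, 0.972, -0.024, 0.2]
contact_force: [-2.0, -0.4, -1.6]
grip_width: 0.0583
```

```bash
python3 - <<'E'
from rig import status
from h import *
s=status.read_state()
print(s["joints"].round(3),tipnow(s),s["contact_force"].round(1))
for w in (([.004,.003,.038],24),([.012,.003,.038],25)):print(*delta(*w,s,1)[:2])
E
```

```text
[ 0.27   0.369 -0.324  2.202  0.858  0.285  0.522] (array([-0.0037,  0.0031,  0.0411]), [[-0.919, -0.001, 0.395], [-0.001, 1.0, 0.001], [-0.395, 0.0, -0.919]]) [-2.  -0.4 -1.6]
[ 0.0055 -0.0014 -0.004 ] [-0.2  -0.72 -0.05]
[ 0.0107 -0.0027 -0.0052] [-0.44 -1.69 -0.05]
```

Call:
{"method": "send_rows", "body": {
  "translation": [
    [0.001,0,0],
    [0.002,0,0],
    [0.003,-0.001,-0.001],
    [0.004,-0.001,-0.001],
    [0.005,-0.001,-0.002],
    [0.006,-0.0015,-0.002],
    [0.007,-0.002,-0.003],
    [0.008,-0.002,-0.003],
    [0.008,-0.002,-0.003],
    [0.008,-0.002,-0.003]
  ],
  "rot": [
    [0,-0.1,0],
    [-0.1,-0.2,0],
    [-0.1,-0.4,0],
    [-0.1,-0.5,0],
    [-0.2,-0.7,0],
    [-0.2,-0.9,0],
    [-0.3,-1,0],
    [-0.3,-1.2,0],
    [-0.3,-1.2,0],
    [-0.3,-1.2,0]
  ]
}}

```text
time: 15.45
tcp_pos: [0.5139, -0.0551, 0.1929]
orientation: [0.119, 0.97, -0.025, 0.21]
contact_force: [-2.9, 0.7, 1.4]
grip_width: 0.0578
```

```bash
cat > chk.py <<'E'
from rig import status
from h import *
s=status.read_state()
print(s["joints"].round(3),tipnow(s)[0],s["contact_force"].round(1),s["ft_torque"].round(2))
E
python3 chk.py
```

```text
[ 0.247  0.382 -0.297  2.193  0.925  0.265  0.458] [0.0079 0.0035 0.04  ] [-2.9  0.7  1.4] [0.25 0.84 0.06]
```

Call:
{"method": "send_rows", "body": {
  "translation": [
    [0.0005,0,0],
    [0.001,0,0],
    [0.0015,0,0],
    [0.002,-0.0005,0],
    [0.0025,-0.0005,0],
    [0.003,-0.0007,0],
    [0.0035,-0.0008,0],
    [0.004,-0.001,0],
    [0.004,-0.001,0],
    [0.004,-0.001,0]
  ],
  "rot": [
    [0,0,0],
    [0,0,0],
    [0,0,0],
    [0,0,0],
    [0,0,0],
    [0,0,0],
    [0,0,0],
    [0,0,0],
    [0,0,0],
    [0,0,0]
  ]
}}

```text
time: 16.45
tcp_pos: [0.5177, -0.0561, 0.1928]
orientation: [0.119, 0.97, -0.026, 0.21]
contact_force: [-3.7, 1.0, 2.6]
grip_width: 0.0583
```

```bash
python3 chk.py
```

```text
[ 0.253  0.387 -0.301  2.184  0.92   0.27   0.467] [0.0117 0.0034 0.0398] [-3.7  1.   2.6] [0.35 0.95 0.04]
```

Call:
{"method": "send_rows", "body": {
  "translation": [
    [0.0005,0,0],
    [0.001,0,0],
    [0.0015,0,0],
    [0.002,-0.0005,0],
    [0.0025,-0.0005,0],
    [0.003,-0.0007,0],
    [0.0035,-0.0008,0],
    [0.004,-0.001,0],
    [0.004,-0.001,0],
    [0.004,-0.001,0]
  ],
  "rot": [
    [0,0,0],
    [0,0,0],
    [0,0,0],
    [0,0,0],
    [0,0,0],
    [0,0,0],
    [0,0,0],
    [0,0,0],
    [0,0,0],
    [0,0,0]
  ]
}}

```text
time: 17.45
tcp_pos: [0.5201, -0.0565, 0.1922]
orientation: [0.119, 0.97, -0.026, 0.209]
contact_force: [-11.8, 4.1, 8.3]
grip_width: 0.0579
```

```bash
python3 chk.py; python3 - <<'E'
from rig import viewer
from h import *
c=viewer.snapshot("scene");t=viewer.snapshot("top");k=6
cv2.imwrite("pics/v7.png",cv2.hconcat([cv2.resize(t[125:205,290:355],None,fx=k,fy=k,interpolation=cv2.INTER_CUBIC),cv2.resize(c[205:285,200:265],None,fx=k,fy=k,interpolation=cv2.INTER_CUBIC)]))
E
```

```text
[ 0.258  0.392 -0.307  2.178  0.913  0.275  0.476] [0.0137 0.0034 0.0391] [-11.8   4.1   8.3] [0.58 1.85 0.05]
```

View pics/v7.png

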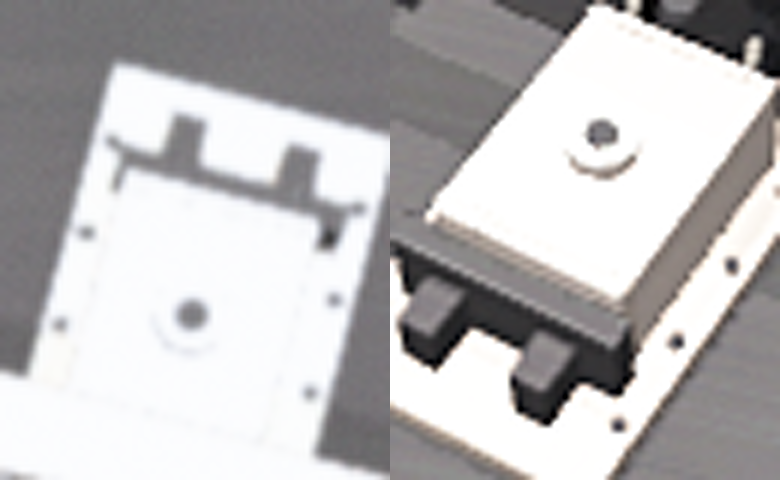

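The section has reached the fence and the force has risen to 12 N. One small extra push will seat it square.

Call:
{"method": "send_rows", "body": {
  "translation": [
    [0.0005,0,0],
    [0.001,0,0],
    [0.0015,0,0],
    [0.002,-0.0005,0],
    [0.002,-0.0005,0],
    [0.002,-0.0005,0],
    [0.002,-0.0005,0],
    [0.002,-0.0005,0],
    [0.002,-0.0005,0],
    [0.002,-0.0005,0]
  ],
  "rot": [
    [0,0,0],
    [0,0,0],
    [0,0,0],
    [0,0,0],
    [0,0,0],
    [0,0,0],
    [0,0,0],
    [0,0,0],
    [0,0,0],
    [0,0,0]
  ]
}}

```text
time: 18.55
tcp_pos: [0.5206, -0.0565, 0.1916]
orientation: [0.118, 0.971, -0.026, 0.207]
contact_force: [-17.4, 5.0, 13.5]
grip_width: 0.0582
```

```bash
python3 chk.py
```

```text
[ 0.26   0.395 -0.31   2.175  0.91   0.278  0.481] [0.0138 0.0033 0.0383] [-17.4   5.   13.5] [0.8  2.64 0.12]
```

Call:
{"method": "send_rows", "body": {
  "translation": [
    [-0.003,0.001,0],
    [-0.007,0.002,0],
    [-0.012,0.003,0],
    [-0.018,0.0045,0],
    [-0.024,0.006,0.003],
    [-0.03,0.0075,0.006],
    [-0.036,0.009,0.009],
    [-0.042,0.0105,0.012],
    [-0.048,0.012,0.015],
    [-0.048,0.012,0.015]
  ],
  "rot": [
    [0,0,0],
    [0,0,0],
    [0.2,0.8,0],
    [0.5,2,0],
    [0.8,3.2,0],
    [1.1,4.4,0],
    [1.5,5.8,0],
    [1.8,7,0],
    [1.8,7,0],
    [1.8,7,0]
  ]
}}

```text
time: 19.55
tcp_pos: [0.4755, -0.0457, 0.2082]
orientation: [0.12, 0.981, -0.018, 0.149]
contact_force: [-1.0, -0.1, -0.6]
grip_width: 0.058
```

```bash
python3 chk.py; python3 - <<'E'
from rig import viewer
from h import *
c=viewer.snapshot("scene");t=viewer.snapshot("top")
a=cv2.resize(t[110:310,130:470],(680,400))
b=cv2.resize(c[90:320,90:460],(680,423));k=7
e=c[205:285,200:275].copy();e=cv2.resize(e,None,fx=k,fy=k,interpolation=cv2.INTER_CUBIC)
p=viewer.camera_params("scene")
def poly(X,col):cv2.polylines(e,[np.int32(((project(p,X)-[200,205]+.5)*k-.5)*16)],True,col,1,cv2.LINE_AA,4)
poly(place(F,[[.1655,.053,.075],[.1655,-.047,.075],[.0255,-.047,.075],[.0255,.053,.075]]),(0,160,0))
g=np.vstack([cv2.resize(a,(400,240)),cv2.resize(b,(400,250))]);e=cv2.resize(e,(390,490))
cv2.imwrite("pics/v8.png",np.hstack([g,e]))
E
```

```text
[ 0.435  0.333 -0.518  2.221  0.65   0.409  0.719] [-0.0514  0.0033  0.0478] [-1.  -0.1 -0.6] [ 0.14  0.29 -0.04]
```

View pics/v8.png

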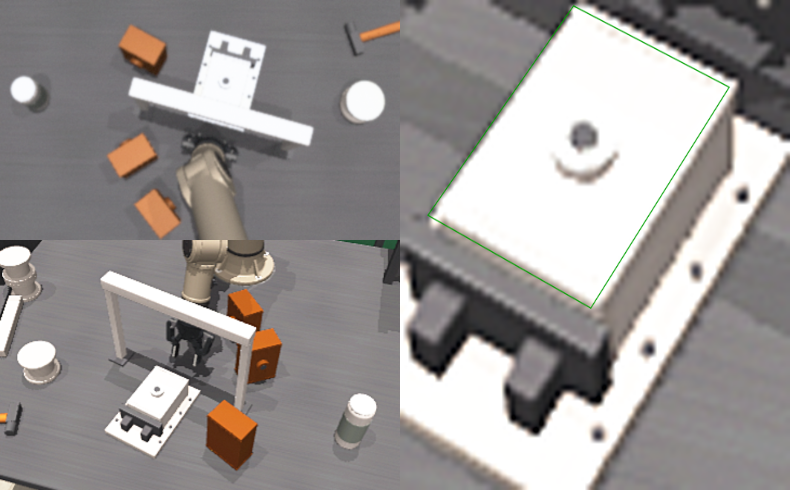

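Call:
{"method": "send_rows", "body": {
  "translation": [
    [0,0,0.012],
    [0,0,0.025],
    [0,0,0.037],
    [-0.004,0.001,0.05],
    [-0.008,0.002,0.062],
    [-0.012,0.003,0.075],
    [-0.016,0.004,0.087],
    [-0.02,0.005,0.1],
    [-0.02,0.005,0.1],
    [-0.02,0.005,0.1]
  ],
  "rot": [
    [0,0,0],
    [0,0,0],
    [0,0,0],
    [0,0,0],
    [0,0,0],
    [0,0,0],
    [0,0,0],
    [0,0,0],
    [0,0,0],
    [0,0,0]
  ]
}}

```text
time: 20.65
tcp_pos: [0.4558, -0.0407, 0.3077]
orientation: [0.12, 0.981, -0.018, 0.149]
contact_force: [0.4, 0.9, -0.5]
grip_width: 0.058
```

```bash
python3 chk.py; python3 - <<'E'
from rig import ticket
print(ticket.finish_job())
E
```

```text
[ 0.623  0.124 -0.695  2.18   0.299  0.596  1.045] [-0.0717  0.0033  0.1472] [ 0.4  0.9 -0.5] [ 0.05  0.29 -0.  ]
the job is handed in; nothing more can be done
None
```

The job is done and handed in at about 21 s. The section was slid upright and square against the step, tipped over it to lie flat with its boss up, and pushed home against the fence. The hand was then drawn back and up.

**Last checks:**
- **Seating:** the section stopped at the fence and stayed put under about 18 N along the bed. The overlay shows it square on the fence, about 165 mm from the step.
- **Bystanders:** the hub, the can and the brown look-alikes looked unmoved in the last pictures.
- **Hand:** it ended clear, with contact force near zero.

**What disagreed:**
- **Finger length:** the fingertips reached about 8 mm lower than I had assumed. They brushed the table at about 12 N during the first slide, so I raised them.
- **Tilt:** the arm could not reach the suggested 40° tilt close in, so I pushed at 10° to 28°. I estimated at least 15 mm of clearance to the light bar.

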